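Trip the long-armed limit switch on the training panel

TASK

Check the newly fitted limit switch on the training panel: it is the one with the long roller arm. Push its roller down from above until the switch clicks over, keep it down for about a second, then let go so that the arm springs fully back up. Do not operate the two other switches, the one with the short roller arm and the one with the plunger.

Things in the scene. Friction and masses are not known exactly. Their poses are not given: they have to be found in the camera images.
- long_roller (a point): Centre of the roller to press: black wheel, 20 mm across, 10 mm wide, on the end of the LONG steel arm, 80 mm from its pivot. Turns with the arm: y axis along the arm from pivot to roller, x axis level along the pivot shaft, away from the housing. At rest the arm slopes up by 0.44 rad and this point is 137 mm above the table. It hangs out 50 mm beside the housing, only low things below.
- long_arm (a joint): Angle of the long arm, rad: 0 at rest (sprung up), grows as the roller is pressed down. Clicks over at 0.45 (arm about level, roller 35 mm lower than at rest); firm stop at 1.0 (roller 77 mm lower), harmless to reach. Pressing takes about 1.3 N at first, 2 N at the click, 4 N near the stop; let go, it springs back to 0.
- short_arm (a joint): Angle of the SHORT roller arm (28 mm from pivot to roller) of a second switch, rad: 0 at rest, grows when pressed; leave it. All three switches stand in a row, about 170 mm apart, in any order, on a plywood panel 18 mm thick, and have the same grey housing: 36 mm deep along the shaft, 40 mm wide, its top 117 mm above the table.
- plunger_pin (a joint): Travel of the upright steel plunger, 14 mm in diameter, on top of the third switch (no arm), m: 0 at rest, 0.008 fully pressed; leave it. Its tip is 142 mm above the table.

How it is judged:
By the outcome, as a careful person would: the job done as asked, in the order asked, and still so for the second after the job is handed in, with the robot touching nothing.
It also fails if it takes over 32 s, if anything falls off the work surface, if the arm or the gripper's body presses on something with over 40 N, if the wrist force passes 120 N, or if a joint passes its speed limit or range.

ROBOT

A 6-joint arm with a two-finger parallel gripper is mounted at the origin on the work surface. World frame = base frame: x ahead of the robot, y to its left, z up, the work surface at z = 0. Lengths are in mm, angles in rad, forces in N, time in s.
With the tool pointing down it reaches from about 400 to 925 mm from the base axis. Payload 12.5 kg.
Tool frame: the origin (TCP) lies on the centre line of the jaws, within the pads' length; the fingertips stand 19 mm ahead of it and the grasp point (between the pads) is the TCP; y points along the fingers, x is the direction in which the jaws open and shut, and the axes are right-handed (so a half turn about y gives the same grasp; the last joint's range is limited). The gripper opens to 95 mm and grips with 3 to 60 N. Pads are 20 mm wide; open, the fingers measure 119 mm over their backs; the gripper's body (75 mm by 180 mm) begins 59 mm behind the grasp point.
Start: joints at [-1.221, 0.491, 1.559, -0, 1.092, -0.106], TCP at [275.137, -561.199, 233.661] pointing down, gripper open.
Joint ranges: [-3.1, 3.1], [-0.84, 2.19], [0.05, 2.79], [-1.13, 4.28], [0.06, 2.93], [-2.69, 2.69]. Speed limits (rad/s): [2.22, 2.22, 2.79, 3.14, 3.14, 3.14].

INTERFACE

Orientations are given as [roll, pitch, yaw] about the fixed x, y, z axes, in that order (R = Rz(yaw) Ry(pitch) Rx(roll)).
In Python, from cell import env gives the robot as it stands. The module is installed in compiled form; this text tells all that it offers.
- The arm moves only by the tool move_arm, never from a script. Its argument "rows" is a list of rows, each an object of numbers: "tx", "ty", "tz": the shift along the tool's x, y, z in cm; "rx", "ry", "rz": the turn, a rotation vector about the tool's x, y, z in rad; "grip": the opening in per cent of the stroke, from 0 (shut) to 100 (fully open). In form: [{"tx": .., "ty": .., "tz": .., "rx": .., "ry": .., "rz": .., "grip": ..}, ...]. A call has 1 to 10 rows; each row shifts and turns the commanded pose from where the row before left it, along the tool's axes as they then stand; what a row does not reach is not made up. A row lasts 1/12 s, in which the tool goes at most 41.7 mm and 7.16 degrees, less where a joint would pass 70% of its speed; a pose out of reach is approached as far as the arm can. A call is refused whole if a number of a shift passes 4.17 or a number of a turn 0.125, either way. A call with a gripper value outside its range is refused whole. The fingers move at their own pace and stop on an object; the grip force is fixed at half the most. Time passes only in rows, so rows that do not move let the fingers close. It gives the time, the measured TCP pose, the force and the opening at its end, in the units of the state.
- env.state(): the state, without advancing time (a new reading comes with each control period).
- env.read_camera(name): name is "scene" or "side" or "wrist"; returns (picture, depth): 480x640x3 uint8, blue, green, red; 480x640 float32, mm along the optical axis (not along the pixel's ray), 0 where there is no reading.
- env.calibration(name): a dict with "vertical_fov" (degrees; the focal length in pixels is half the picture's height over the tangent of half this angle, whatever the lens; pixels are square), "cx", "cy" (the principal point, pixels), "eye" and "rotation" of the camera in the world. Camera axes: x right, y up, looking along -z (the intrinsics and any distortion apply to the point x, -y, -z); pixel columns grow to the right and rows downward; lengths in mm; the calibration is good to about 2 mm. The wrist camera is an equidistant fisheye: a pixel r from the principal point sees the ray r / f radians off the axis. A picture is of the moment at which its call begins: read the wrist's pose just before it. calibration takes no time and is no camera call; for the wrist camera it gives the pose at the moment of the call.
- env.job_done(): hands the job in, once; it reports no verdict.
The state is a dict: "t": time; "joints": joint angles; "qvel": joint speeds; "tau": joint torques, N m; "eef_pos": TCP position; "tcp_rot": TCP orientation; "ft_force": force on the tool from outside, world axes, zero at the start; "moment": the same for the moment, N m; "opening": opening from 0.0 (shut) to 1.0 (fully open).
Only numpy, scipy, OpenCV 4.12 (cv2) and the standard library are available. Lean on these libraries where they do the work, as an engineer would, in place of code of your own. Each camera call takes 0.05 s, during which the arm holds its last target.

## Working session

There is one attempt and no reset: what is moved stays moved. The work goes in short steps, Python scripts to look and compute and a tool call to move; the robot and the scene stay as the last step left them, time stands still between calls to the robot, and variables do not carry over. Pictures are saved under pics/ and viewed, and the job is handed in when it is done.

Besides the shell and the picture viewer there is one more tool, called as name([rows], argument=value, ...), one row to a line, values as JSON. move_arm: Moves the arm, as the interface text tells. Its arguments: {"type":"object","properties":{"rows":{"type":"array"}},"required":["rows"]}

```bash
mkdir -p pics; cat > h.py <<'E'
from cell import env
import numpy as np, cv2
def snap(n,f):
    p,d=env.read_camera(n); cv2.imwrite('pics/'+f+'.png',p); np.save('pics/'+f+'.npy',d); return p,d
def pt(c,u,v,d):
    f=240/np.tan(np.radians(c['vertical_fov'])/2)
    q=np.array([(u-c['cx'])/f*d,-(v-c['cy'])/f*d,-d])
    return np.array(c['eye'])+np.array(c['rotation'])@q
E
python3 - <<'E'
from h import *
for n in('scene','side'):
    print(n,env.calibration(n)); snap(n,n+'0')
s=env.state(); print(s)
E
```

```text
scene {'vertical_fov': 49.684069473549776, 'cx': 319.98479898682046, 'cy': 242.40211599908366, 'eye': array([998.27971761, 305.63032032, 758.36525357]), 'rotation': array([ 0.73506638, -0.00500192,  2.17328854])}
side {'vertical_fov': 44.444240552019636, 'cx': 318.32743748532187, 'cy': 234.58839427176014, 'eye': array([367.50659848, 520.713835  , 674.79017307]), 'rotation': array([ 0.8409434 , -0.00460813, -2.81792122])}
{'t': 0.1, 'joints': array([-1.22058407e+00,  4.91480339e-01,  1.55939167e+00, -6.44416550e-06,
        1.09171236e+00, -1.05617351e-01]), 'qvel': array([-5.14529644e-05, -9.04862421e-04, -1.23268828e-03,  1.63416472e-03,
        1.70035938e-03, -3.70612878e-04]), 'tau': array([ 1.84133605e-03, -6.13623047e+01, -2.58606774e+01,  6.93500089e-02,
        4.69872518e-02, -5.67614836e-05]), 'eef_pos': array([ 275.06946237, -560.99021784,  233.13085863]), 'tcp_rot': array([-1.57069746e+00,  9.86793949e-04, -1.11496370e+00]), 'ft_force': array([-0.0823852 ,  0.15786212,  0.22845573]), 'moment': array([ 0.023863  ,  0.02949762, -0.02160342]), 'opening': 1.0008027321881094}
```

View pics/scene0.png

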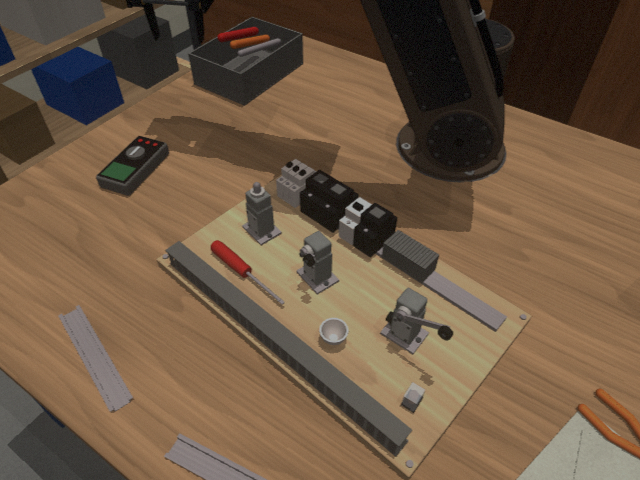

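View pics/side0.png

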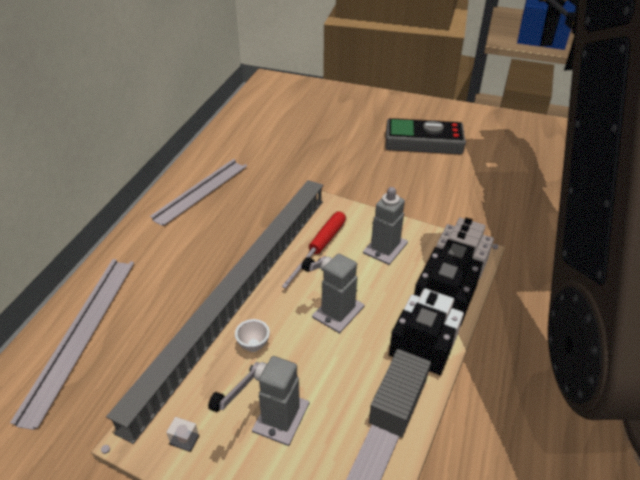

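The scene view shows the long roller at about (445,332), with its pivot near (393,319). The short roller is at about (306,254) and the plunger at (257,187). In the side view the long roller is at about (217,402), the short roller at (308,264) and the plunger at (391,193).

```bash
sed -i 's/^def pt/from scipy.spatial.transform import Rotation as Ro\ndef pt/; s/np.array(c\[.rotation.\])@q/Ro.from_euler("xyz",c["rotation"]).as_matrix()@q/' h.py
cat >> h.py <<'E'
def ray(c,u,v):
    e=np.array(c['eye']); d=pt(c,u,v,1)-e; return e,d/np.linalg.norm(d)
def tri(uv1,uv2,a='scene',b='side'):
    e,d=ray(env.calibration(a),*uv1); f,g=ray(env.calibration(b),*uv2)
    s=np.linalg.lstsq(np.c_[d,-g],f-e,rcond=None)[0]; p=e+s[0]*d;q=f+s[1]*g
    return (p+q)/2,np.linalg.norm(p-q)
def blob(f,u,v,r,th=45):
    p=cv2.imread('pics/'+f+'.png'); w=p[v-r:v+r,u-r:u+r].max(2)<th
    n,l,st,ce=cv2.connectedComponentsWithStats(w.astype('uint8'))
    return [(ce[i]+[u-r,v-r],st[i,2:5]) for i in range(1,n) if st[i,4]>15]
E
python3 - <<'E'
from h import *
for f,u,v in(('scene0',445,332),('side0',217,402),('scene0',393,319)):
    print(f,blob(f,u,v,14))
    p=cv2.imread('pics/%s.png'%f); cv2.imwrite('pics/z_%s_%d.png'%(f,u),cv2.resize(p[v-50:v+50,max(0,u-60):u+60],None,fx=5,fy=5,interpolation=2))
print(tri((445,332),(217,402)))
print('pivot',tri((393,319),(260,370)))
print('short',tri((306,254),(308,264)),'plung',tri((257,187),(391,193)))
for n,u,v in(('scene',445,332),('side',217,402)):
    d=np.load('pics/%s0.npy'%n)[v,u]; print(n,d,pt(env.calibration(n),u,v,d))
# housing tops from depth: points at 117+-4mm
for n in('scene','side'):
    d=np.load('pics/%s0.npy'%n); V,U=np.mgrid[:480,:640]; c=env.calibration(n)
    f=240/np.tan(np.radians(c['vertical_fov'])/2)
    P=np.stack([(U-c['cx'])/f*d,-(V-c['cy'])/f*d,-d],-1)@Ro.from_euler("xyz",c["rotation"]).as_matrix().T+c['eye']
    m=(abs(P[...,2]-117)<4)&(d>0); k,l,st,ce=cv2.connectedComponentsWithStats(m.astype('uint8'))
    for i in range(1,k):
        if st[i,4]>100:
            Q=P[l==i]; print(n,ce[i],st[i,4],Q.mean(0),cv2.minAreaRect(Q[:,:2].astype('float32')))
E
```

```text
scene0 [(array([444.93548387, 332.        ]), array([ 13,  14, 124], dtype=int32))]
side0 [(array([215.1483871 , 401.49677419]), array([ 14,  18, 155], dtype=int32))]
scene0 [(array([389.425, 317.3  ]), array([ 7, 12, 40], dtype=int32))]
(array([573.14347412, 230.17036403, 136.15193393]), np.float64(2.0579518966126664))
pivot (array([562.93277621, 147.50046933,  85.86058135]), np.float64(1.4879906263423055))
short (array([557.0443879 , -18.40875656, 116.79338851]), np.float64(12.077326276729375)) plung (array([ 484.31609567, -181.37235089,  131.72227112]), np.float64(1.6764263185994297))
scene 716.38434 [578.46912207 230.28739404 144.79844679]
side 603.6421 [570.50360384 235.27690204 143.62612123]
scene [257.12195122 196.73170732] 164 [ 491.34682586 -177.4079303   116.48026874] ((485.7515869140625, -183.46084594726562), (40.071189880371094, 33.58832550048828), 71.22154235839844)
scene [316.40226629 241.39943343] 353 [519.68581568 -26.92359584 116.32328275] ((521.289306640625, -28.8535213470459), (38.1225700378418, 40.901790618896484), 70.02165222167969)
scene [411.08351648 300.035164
[... 173 characters left out ...]
.36448598] 214 [ 483.39981932 -174.61120411  116.17208609] ((484.4186096191406, -180.54197692871094), (37.79246139526367, 33.051918029785156), 74.31802368164062)
side [339.98464912 264.8377193 ] 456 [516.84968256 -24.63103534 115.10605218] ((519.5933227539062, -25.754070281982422), (38.18754577636719, 39.34564208984375), 72.48138427734375)
side [309.20792079 264.48514851] 101 [555.798009   -10.06486991 116.9094694 ] ((554.1641845703125, -12.469585418701172), (27.20792007446289, 13.298616409301758), 44.032371520996094)
side [277.50192555 371.61232349] 779 [533.75377931 162.42070939 115.21022884] ((536.9783935546875, 161.11962890625), (37.396278381347656, 40.45900344848633), 84.26964569091797)
```

```bash
python3 -c "
import cv2,numpy as np
a=cv2.imread('pics/z_scene0_445.png');b=cv2.imread('pics/z_side0_217.png');cv2.imwrite('pics/z.png',cv2.resize(np.vstack([a,b]),(480,800))[:, :])
cv2.imwrite('pics/zz.png',cv2.resize(np.hstack([a,b]),(800,333)))"
```

```text
(no output)
```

View pics/zz.png

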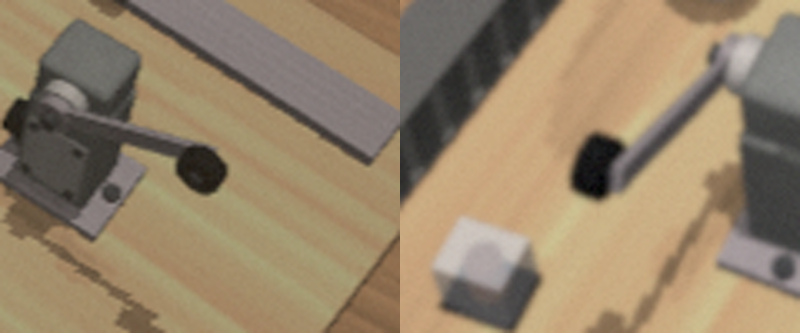

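move_arm([
  {"tx": -1.5, "tz": 1.6, "grip": 0},
  {"tx": -2.4, "tz": 2.6, "grip": 0},
  {"tx": -2.4, "tz": 2.6, "grip": 0},
  {"tx": -2.4, "tz": 2.6, "grip": 0},
  {"tx": -2.4, "tz": 2.6, "grip": 0},
  {"tx": -2.4, "tz": 2.6, "grip": 0},
  {"tx": -2.4, "tz": 2.6, "grip": 0},
  {"tx": -2.4, "tz": 2.6, "grip": 0},
  {"tx": -2.4, "tz": 2.6, "grip": 0},
  {"tx": -2.4, "tz": 2.6, "grip": 0},
])

```text
validation failed for argument at $.ro...
```

```bash
cat > go.py <<'E'
from h import *
import sys
s=env.state(); T=np.array([float(a) for a in sys.argv[1:4]])
R=Ro.from_euler('xyz',s['tcp_rot']).as_matrix()
print(s['t'],s['eef_pos'].round(1),s['tcp_rot'].round(3),s['ft_force'].round(2),s['opening'],'cm:',(R.T@(T-s['eef_pos'])/10).round(2))
E
python3 go.py 574 234 233; python3 -c "
from h import *
print(tri((444.9,332),(215.1,401.5)))"
```

```text
0.1 [ 275.1 -561.   233.1] [-1.571e+00  1.000e-03 -1.115e+00] [-0.08  0.16  0.23] 1.0008027321881094 cm: [-58.22   0.08  61.84]
(array([574.57072794, 230.65921434, 137.75418435]), np.float64(2.9426556706725))
```

The call was refused, so I'll send it again with every key filled in.

move_arm([
  {"tx": -1.5, "ty": 0, "tz": 1.6, "rx": 0, "ry": 0, "rz": 0, "grip": 0},
  {"tx": -2.4, "ty": 0, "tz": 2.6, "rx": 0, "ry": 0, "rz": 0, "grip": 0},
  {"tx": -2.4, "ty": 0, "tz": 2.6, "rx": 0, "ry": 0, "rz": 0, "grip": 0},
  {"tx": -2.4, "ty": 0, "tz": 2.6, "rx": 0, "ry": 0, "rz": 0, "grip": 0},
  {"tx": -2.4, "ty": 0, "tz": 2.6, "rx": 0, "ry": 0, "rz": 0, "grip": 0},
  {"tx": -2.4, "ty": 0, "tz": 2.6, "rx": 0, "ry": 0, "rz": 0, "grip": 0},
  {"tx": -2.4, "ty": 0, "tz": 2.6, "rx": 0, "ry": 0, "rz": 0, "grip": 0},
  {"tx": -2.4, "ty": 0, "tz": 2.6, "rx": 0, "ry": 0, "rz": 0, "grip": 0},
  {"tx": -2.4, "ty": 0, "tz": 2.6, "rx": 0, "ry": 0, "rz": 0, "grip": 0},
  {"tx": -2.4, "ty": 0, "tz": 2.6, "rx": 0, "ry": 0, "rz": 0, "grip": 0},
])

```text
t: 0.93
eef_pos: [398.1, -242.1, 233.6]
tcp_rot: [-1.571, 0.0, -1.115]
ft_force: [1.1, -0.8, -0.8]
opening: 0.354
```

```bash
python3 go.py 574 234 233
```

```text
0.9333 [ 398.1 -242.1  233.6] [-1.571  0.    -1.115] [ 1.08 -0.81 -0.81] 0.3536198322167433 cm: [-35.01   0.06  36.74]
```

move_arm([
  {"tx": -2.4, "ty": 0, "tz": 2.5, "rx": 0, "ry": 0, "rz": 0, "grip": 0},
  {"tx": -2.4, "ty": 0, "tz": 2.5, "rx": 0, "ry": 0, "rz": 0, "grip": 0},
  {"tx": -2.4, "ty": 0, "tz": 2.5, "rx": 0, "ry": 0, "rz": 0, "grip": 0},
  {"tx": -2.4, "ty": 0, "tz": 2.5, "rx": 0, "ry": 0, "rz": 0, "grip": 0},
  {"tx": -2.4, "ty": 0, "tz": 2.5, "rx": 0, "ry": 0, "rz": 0, "grip": 0},
  {"tx": -2.4, "ty": 0, "tz": 2.5, "rx": 0, "ry": 0, "rz": 0, "grip": 0},
  {"tx": -2.4, "ty": 0, "tz": 2.5, "rx": 0, "ry": 0, "rz": 0, "grip": 0},
  {"tx": -2.4, "ty": 0, "tz": 2.5, "rx": 0, "ry": 0, "rz": 0, "grip": 0},
  {"tx": -2.4, "ty": 0, "tz": 2.5, "rx": 0, "ry": 0, "rz": 0, "grip": 0},
  {"tx": -2.4, "ty": 0, "tz": 2.5, "rx": 0, "ry": 0, "rz": 0, "grip": 0},
])

```text
t: 1.77
eef_pos: [516.9, 83.6, 233.5]
tcp_rot: [-1.571, -0.0, -1.115]
ft_force: [0.3, -0.9, 0.4]
opening: 0.005
```

move_arm([
  {"tx": -2.4, "ty": 0, "tz": 2.5, "rx": 0, "ry": 0, "rz": 0, "grip": 0},
  {"tx": -2.4, "ty": 0, "tz": 2.5, "rx": 0, "ry": 0, "rz": 0, "grip": 0},
  {"tx": -2.4, "ty": 0, "tz": 2.5, "rx": 0, "ry": 0, "rz": 0, "grip": 0},
  {"tx": -2.4, "ty": 0, "tz": 2.5, "rx": 0, "ry": 0, "rz": 0, "grip": 0},
  {"tx": -1.4, "ty": 0, "tz": 1.7, "rx": 0, "ry": 0, "rz": 0, "grip": 0},
  {"tx": 0, "ty": 0, "tz": 0, "rx": 0, "ry": 0, "rz": 0, "grip": 0},
  {"tx": 0, "ty": 0, "tz": 0, "rx": 0, "ry": 0, "rz": 0, "grip": 0},
])

```text
t: 2.35
eef_pos: [573.1, 232.8, 232.8]
tcp_rot: [-1.572, 0.0, -1.113]
ft_force: [-0.2, 0.3, 0.3]
opening: 0.003
```

```bash
python3 go.py 574 234 175; python3 -c "
from h import *
print(env.calibration('wrist'))
for n in('scene','side','wrist'): snap(n,n+'1')
a=[cv2.imread('pics/%s1.png'%n) for n in('scene','side','wrist')]
cv2.imwrite('pics/m1.png',np.hstack([a[0][150:450,300:550],a[1][180:480,130:380],a[2][90:390,195:445]]))
"
```

```text
2.35 [573.1 232.8 232.8] [-1.572  0.    -1.113] [-0.24  0.28  0.35] 0.002845867093511668 cm: [-0.06  5.78  0.14]
{'vertical_fov': 65.70646984690485, 'cx': 319.2396044440705, 'cy': 234.24896575668862, 'eye': array([646.8725431 , 268.57635638, 383.86959564]), 'rotation': array([-0.29520823, -0.00126364, -1.11385481])}
```

View pics/m1.png

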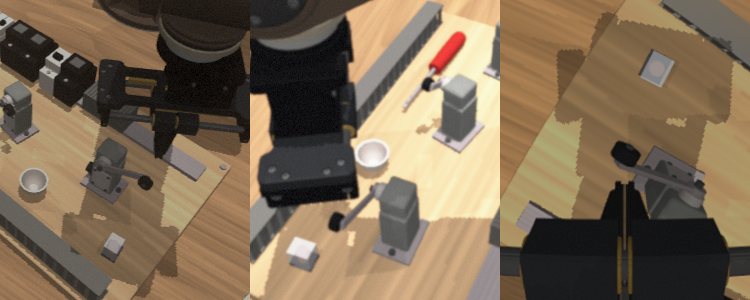

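```bash
cat >> h.py <<'E'
def proj(n,P):
    c=env.calibration(n); q=Ro.from_euler("xyz",c["rotation"]).as_matrix().T@(np.array(P)-c['eye'])
    f=240/np.tan(np.radians(c['vertical_fov'])/2); x,y,z=q[0],-q[1],-q[2]
    if n!='wrist': return c['cx']+f*x/z,c['cy']+f*y/z
    r=np.hypot(x,y); t=np.arctan2(r,z); return c['cx']+f*t*x/r,c['cy']+f*t*y/r
E
python3 -c "
from h import *
for n in('scene','side','wrist'): print(n,[np.round(proj(n,p),1) for p in((573.1,232.8,214),(573.1,232.8,232.8),(574,231,137))])
p=cv2.imread('pics/wrist1.png')[180:300,250:410]
print(blob('wrist1',320,247,16,40))
cv2.imwrite('pics/w1z.png',cv2.resize(p,None,fx=5,fy=5))
c=env.calibration('wrist');f=240/np.tan(np.radians(c['vertical_fov'])/2)
def wr(u,v,z):
    x,y=u-c['cx'],v-c['cy'];r=np.hypot(x,y);t=r/f
    d=Ro.from_euler('xyz',c['rotation']).as_matrix()@np.array([np.sin(t)*x/r,-np.sin(t)*y/r,-np.cos(t)])
    return c['eye']+d*(z-c['eye'][2])/d[2]
print(wr(320,247,137))
"
```

```text
scene [array([458.5, 300.8]), array([461.5, 292.1]), array([445.8, 333. ])]
side [array([207.5, 358. ]), array([205.1, 345.8]), array([216.5, 401.2])]
wrist [array([315. , 289.6]), array([314.6, 307.1]), array([318.9, 242.4])]
[(array([320.18895966, 243.95753715]), array([ 28,  25, 471], dtype=int32))]
[571.26390616 228.78057195 137.        ]
```

View pics/w1z.png

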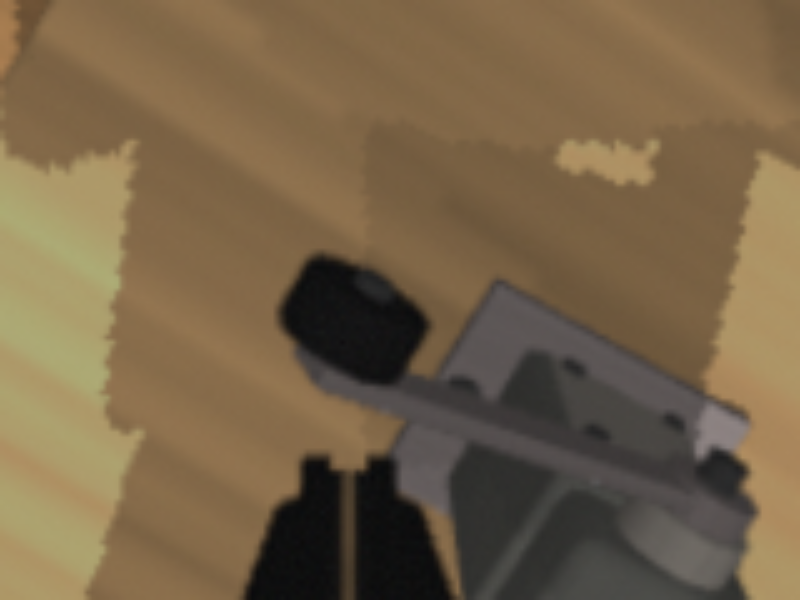

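The wrist view puts the roller at (321,244). The projection predicts (319,242), so the three views agree to about 1–2 mm. I'll go down to just above the roller.

move_arm([
  {"tx": 0, "ty": 1.5, "tz": 0.2, "rx": 0, "ry": 0, "rz": 0, "grip": 0},
  {"tx": 0, "ty": 2, "tz": 0, "rx": 0, "ry": 0, "rz": 0, "grip": 0},
  {"tx": 0, "ty": 1.5, "tz": 0, "rx": 0, "ry": 0, "rz": 0, "grip": 0},
  {"tx": 0, "ty": 0.8, "tz": 0, "rx": 0, "ry": 0, "rz": 0, "grip": 0},
  {"tx": 0, "ty": 0, "tz": 0, "rx": 0, "ry": 0, "rz": 0, "grip": 0},
  {"tx": 0, "ty": 0, "tz": 0, "rx": 0, "ry": 0, "rz": 0, "grip": 0},
])

```text
t: 3.0
eef_pos: [575.3, 232.4, 176.0]
tcp_rot: [-1.571, -0.0, -1.116]
ft_force: [0.2, -0.2, 0.2]
opening: 0.006
```

```bash
python3 go.py 575 233 117; python3 -c "
from h import *
for n in('scene','side','wrist'): snap(n,n+'2')
a=[cv2.imread('pics/%s2.png'%n) for n in('scene','side','wrist')]
cv2.imwrite('pics/m2.png',cv2.resize(np.hstack([a[0][270:390,380:500],a[1][340:460,150:270],a[2][180:300,260:380]]),(798,266)))
"
```

```text
3.0 [575.3 232.4 176. ] [-1.571 -0.    -1.116] [ 0.23 -0.24  0.16] 0.005740003014980892 cm: [-0.07  5.9  -0.  ]
```

View pics/m2.png

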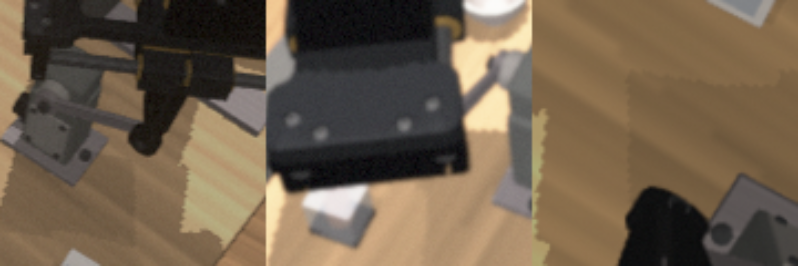

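The scene view shows the fingertip directly over the roller, at about (445,332). I'll press about 6 cm down.

move_arm([
  {"tx": 0, "ty": 0.6, "tz": 0, "rx": 0, "ry": 0, "rz": 0, "grip": 0},
  {"tx": 0, "ty": 0.6, "tz": 0, "rx": 0, "ry": 0, "rz": 0, "grip": 0},
  {"tx": 0, "ty": 0.6, "tz": 0, "rx": 0, "ry": 0, "rz": 0, "grip": 0},
  {"tx": 0, "ty": 0.6, "tz": 0, "rx": 0, "ry": 0, "rz": 0, "grip": 0},
  {"tx": 0, "ty": 0.6, "tz": 0, "rx": 0, "ry": 0, "rz": 0, "grip": 0},
  {"tx": 0, "ty": 0.6, "tz": 0, "rx": 0, "ry": 0, "rz": 0, "grip": 0},
  {"tx": 0, "ty": 0.6, "tz": 0, "rx": 0, "ry": 0, "rz": 0, "grip": 0},
  {"tx": 0, "ty": 0.6, "tz": 0, "rx": 0, "ry": 0, "rz": 0, "grip": 0},
  {"tx": 0, "ty": 0.6, "tz": 0, "rx": 0, "ry": 0, "rz": 0, "grip": 0},
  {"tx": 0, "ty": 0.6, "tz": 0, "rx": 0, "ry": 0, "rz": 0, "grip": 0},
])

```text
t: 3.98
eef_pos: [575.3, 233.0, 115.1]
tcp_rot: [-1.57, -0.0, -1.115]
ft_force: [1.6, 0.2, 1.9]
opening: 0.006
```

```bash
python3 go.py 575 233 116; python3 -c "
from h import *
for n in('scene','side','wrist'): snap(n,n+'3')
a=[cv2.imread('pics/%s3.png'%n) for n in('scene','side','wrist')]
cv2.imwrite('pics/m3.png',cv2.resize(np.hstack([a[0][270:390,380:500],a[1][340:460,150:270],a[2][180:300,260:380]]),(798,266)))
"
```

```text
3.9833 [575.3 233.  115.1] [-1.57  -0.    -1.115] [1.6  0.16 1.89] 0.0061389360994787544 cm: [-0.02 -0.09 -0.03]
```

View pics/m3.png

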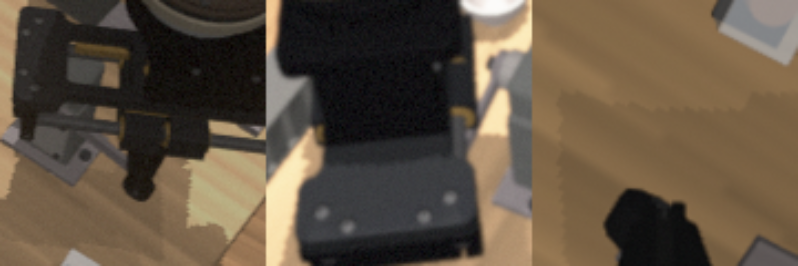

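```bash
python3 -c "
from h import *
print(env.state()['t'])
a=Ro.from_euler('z',0).apply([0,0,0])
for th in(.3,.45,.65,.8):
    d=np.cos(.44-th)*80-72.4; dz=80*(np.sin(.44-th)-np.sin(.44)); P=np.array([573.7+.1*d,230.3+d,137+dz]); print(th,P.round(1),np.round(proj('scene',P),1))
p=cv2.imread('pics/scene3.png')[320:375,415:475]; cv2.imwrite('pics/s3z.png',cv2.resize(p,None,fx=10,fy=10))"
```

```text
4.1333
0.3 [574.4 237.1 114.1] [446.7 344. ]
0.45 [574.5 237.9 102.1] [445.6 348.7]
0.65 [574.3 236.1  86.2] [442.5 353.6]
0.8 [573.9 232.8  74.7] [439.2 356.3]
```

View pics/s3z.png

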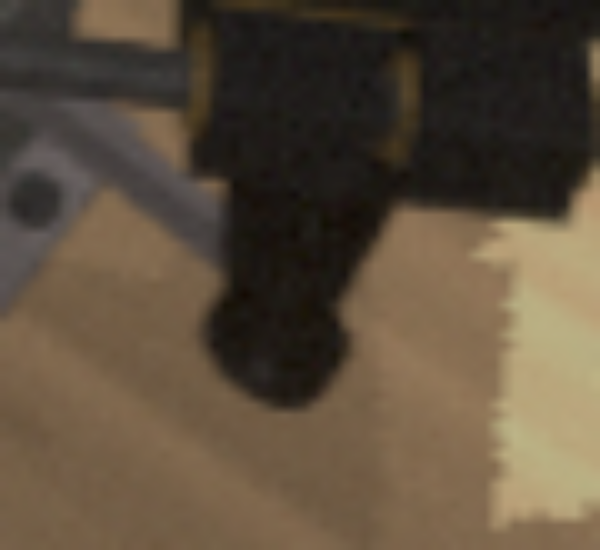

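The roller is at about (443,353.5), which matches an arm angle of about 0.65 rad, well past the click. I'll hold here, then lift.

move_arm([
  {"tx": 0, "ty": 0, "tz": 0, "rx": 0, "ry": 0, "rz": 0, "grip": 0},
  {"tx": 0, "ty": 0, "tz": 0, "rx": 0, "ry": 0, "rz": 0, "grip": 0},
  {"tx": 0, "ty": 0, "tz": 0, "rx": 0, "ry": 0, "rz": 0, "grip": 0},
  {"tx": 0, "ty": 0, "tz": 0, "rx": 0, "ry": 0, "rz": 0, "grip": 0},
  {"tx": 0, "ty": 0, "tz": 0, "rx": 0, "ry": 0, "rz": 0, "grip": 0},
  {"tx": 0, "ty": 0, "tz": 0, "rx": 0, "ry": 0, "rz": 0, "grip": 0},
  {"tx": 0, "ty": 0, "tz": 0, "rx": 0, "ry": 0, "rz": 0, "grip": 0},
  {"tx": 0, "ty": -0.8, "tz": 0, "rx": 0, "ry": 0, "rz": 0, "grip": 0},
  {"tx": 0, "ty": -1, "tz": 0, "rx": 0, "ry": 0, "rz": 0, "grip": 0},
  {"tx": 0, "ty": -1, "tz": 0, "rx": 0, "ry": 0, "rz": 0, "grip": 0},
])

```text
t: 4.97
eef_pos: [575.1, 232.9, 144.6]
tcp_rot: [-1.571, -0.0, -1.115]
ft_force: [-0.3, -1.3, 2.5]
opening: 0.007
```

move_arm([
  {"tx": 0, "ty": -1, "tz": 0, "rx": 0, "ry": 0, "rz": 0, "grip": 0},
  {"tx": 0, "ty": -1, "tz": 0, "rx": 0, "ry": 0, "rz": 0, "grip": 0},
  {"tx": 0, "ty": -1, "tz": 0, "rx": 0, "ry": 0, "rz": 0, "grip": 0},
  {"tx": 0, "ty": -2, "tz": 0, "rx": 0, "ry": 0, "rz": 0, "grip": 0},
  {"tx": 0, "ty": -3, "tz": 0, "rx": 0, "ry": 0, "rz": 0, "grip": 0},
  {"tx": 0, "ty": -3, "tz": 0, "rx": 0, "ry": 0, "rz": 0, "grip": 0},
  {"tx": 0, "ty": -2, "tz": 0, "rx": 0, "ry": 0, "rz": 0, "grip": 0},
  {"tx": 0, "ty": 0, "tz": 0, "rx": 0, "ry": 0, "rz": 0, "grip": 0},
  {"tx": 0, "ty": 0, "tz": 0, "rx": 0, "ry": 0, "rz": 0, "grip": 0},
  {"tx": 0, "ty": 0, "tz": 0, "rx": 0, "ry": 0, "rz": 0, "grip": 0},
])

```text
t: 5.8
eef_pos: [574.7, 232.8, 273.0]
tcp_rot: [-1.572, 0.0, -1.115]
ft_force: [0.4, 0.1, -0.9]
opening: 0.003
```

```bash
python3 go.py 575 233 260; python3 -c "
from h import *
for n in('scene','side'): snap(n,n+'4'); 
print(blob('scene4',445,332,14),blob('side4',217,402,14))
a=[cv2.imread('pics/%s4.png'%n) for n in('scene','side')]
cv2.imwrite('pics/m4.png',np.hstack([a[0][150:450,200:600],a[1][180:480,130:530]]))
"
```

```text
5.8 [574.7 232.8 273. ] [-1.572  0.    -1.115] [ 0.37  0.07 -0.9 ] 0.0034643782392659635 cm: [-0.    1.3   0.03]
[(array([444.92857143, 332.13571429]), array([ 14,  14, 140], dtype=int32))] [(array([215.10126582, 401.41772152]), array([ 14,  18, 158], dtype=int32))]
```

View pics/m4.png

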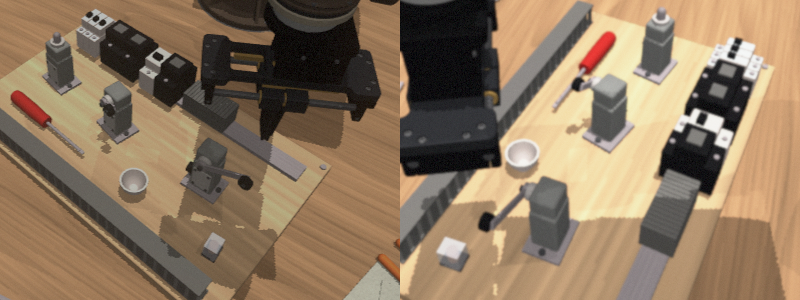

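The roller is back at its starting pixels in both views, (444.9,332.1) and (215.1,401.4). The gripper is clear and the other two switches look unchanged.

```bash
python3 -c "
from h import *
print(env.job_done())"
```

```text
the job is handed in; nothing more can be done
None
```

I pressed the long roller arm down from above with the closed fingertips, held it for about 1.1 s past the click point, then lifted clear and handed the job in at about 6 s.

- **Press:** The scene camera put the arm at about 0.65 rad while it was held, past the click at 0.45. I inferred the click from this angle; there was no direct signal for it. The force at the readings I took while pressing was about 2–3 N.
- **Release:** Afterwards the roller was back within 0.2 px of its starting position in both the scene and side views. The gripper was about 107 mm above it.
- **Other switches:** The fingers passed at least 70 mm above the other two switches. Both looked unchanged by eye in the last pictures; I did not measure them.
- **Disagreements:** One move call was refused because I had left out some keys; nothing moved, and I resent it. The camera views disagreed by 1–3 mm on the roller's position, too little to affect the press.

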